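# Fill the stopper jar

### The job

Take the cover plate off the funnel and stand it on the table leaning at a slant against the face of the white carton that looks towards the robot, grip side outwards. Then tip the scoop over the funnel so that all six plastic stoppers end up inside the jar, nudging through any that get stuck in the funnel, and set the empty scoop down upright on the table. Leave everything else where it is.

Things in the scene. Friction and masses are not known exactly. Their poses are not given: they have to be found in the camera images.
- stand: fixed stand: dark base (x -55 to +90, y +-55, 12 mm thick), narrow glass jar on it (58 mm outside, 52 inside, rim at 92 mm) and over it a fixed steel funnel (mouth 120 mm across at height 155; stem 39 mm inside, from 104 down to 80 mm, into the jar). Thin post at x = +78, 128 mm high. Origin on the table under the jar's centre, z up
- funnel_mouth (a point): centre of the funnel's mouth, in the plane of its rim, 155 mm above the table
- jar_floor (a point): centre of the jar's inner floor, 17 mm above the table
- cover: flat square cover plate, 124 x 124 x 5 mm, 0.13 kg, with an upright black grip block in the middle of its top (30 mm along x, 16 mm along y, from 5 to 39 mm above the underside). At the start it lies on the funnel's rim. Origin at the centre of its underside, z out of the grip side
- cover_grip (a point): point in the grip block of the cover, 25 mm above the plate's underside, axes as the cover
- scoop: metal scoop standing on the table, 0.2 kg, holding the stoppers. Pan 80 mm (x) by 60 (y), walls 40 high (back 54), 3 thick; at +x the floor rises at 22 degrees to an open lip at x = +78, height 19. Straight black handle behind: x from -39 to -124, 14 wide (y), 30 to 54 mm high. Origin under the pan's centre, z up
- scoop_grip (a point): middle of the scoop's handle (x = -85, height 42 mm), axes as the scoop
- scoop_lip (a point): middle of the scoop's pouring lip (x = +78, height 19 mm)
- carton: heavy closed white carton that does not move, 100 mm deep (x), 180 mm wide (y), 150 mm tall. Origin under its centre, x roughly away from the robot; its -x face looks towards the robot
- bung0_c (a point): centre of a black tapered plastic stopper (15 to 18 mm diameter, 18 mm tall, about 11 g), one of six
- bung1_c (a point): centre of a black tapered plastic stopper (15 to 18 mm diameter, 18 mm tall, about 11 g), one of six
- bung2_c (a point): centre of a black tapered plastic stopper (15 to 18 mm diameter, 18 mm tall, about 11 g), one of six
- bung3_c (a point): centre of a black tapered plastic stopper (15 to 18 mm diameter, 18 mm tall, about 11 g), one of six
- bung4_c (a point): centre of a black tapered plastic stopper (15 to 18 mm diameter, 18 mm tall, about 11 g), one of six
- bung5_c (a point): centre of a black tapered plastic stopper (15 to 18 mm diameter, 18 mm tall, about 11 g), one of six
- dropper: bystander: white dropper bottle, 32 mm diameter, 66 mm tall, standing; origin under its centre
- pen: bystander: pen lying flat, 141 mm long, 9 mm thick; origin at its underside
- reagent: bystander: white bottle with a screw cap, 56 mm diameter, 110 mm tall, standing; origin under its centre
- tape: bystander: roll of tape lying flat, 84 mm outside diameter, 24 mm high; origin under its centre
- cassette: bystander: flat white test cassette, 70 x 22 x 5 mm; origin under its centre
Things that resemble listed ones, but are neither listed nor needed, are in the scene too. Several things have the shape of the scoop; the one meant has the colours described above. What is shaped like the cover but red is not meant.

How it is judged:
By the outcome, as a careful person would: the job done as asked, in the order asked, and still so for the second after the job is handed in, with the robot touching nothing.
It also fails if it takes over 64 s, if anything falls off the work surface, if the arm or the gripper's body presses on something with over 40 N, if the wrist force passes 120 N, or if a joint passes its speed limit or range.

### The arm

A 6-joint arm with a two-finger parallel gripper is mounted at the origin on the work surface. World frame = base frame: x ahead of the robot, y to its left, z up, the work surface at z = 0. Lengths are in m, angles in rad, forces in N, time in s.
With the tool pointing down it reaches from about 0.375 to 0.825 m from the base axis. Payload 5.5 kg.
Tool frame: the origin (TCP) lies midway between the tips of the shut fingers; the grasp point (between the pads) lies 19 mm behind it; z points along the fingers, x is the direction in which the jaws open and shut, and the axes are right-handed (so a half turn about z gives the same grasp; the last joint's range is limited). The gripper opens to 85 mm and grips with 20 to 120 N. Pads are 22 mm wide; open, the fingers measure 114 mm over their backs; the gripper's body (76 mm by 85 mm) begins 54 mm behind the grasp point. The pads swing forward as they close: fully open they stand 13 mm farther back than shut.
Start: joints at [1.238, 0.314, -0.047, 1.21, 0, 1.571], TCP at [0.196, 0.567, 0.201] pointing down, gripper open.
Joint ranges: [-2.67, 2.67], [-0.69, 1.73], [-1.03, 1.25], [-2.08, 2.16], [-1.42, 1.45], [-3.14, 3.14]. Speed limits (rad/s): [2.39, 2.39, 3.01, 3.14, 3.14, 3.14].

### API

Orientations are given as a unit quaternion [x, y, z, w].
In Python, from rig import sense, grab_frame, sign_off gives the robot as it stands.
- The arm moves only by the shell command python3 -m inch 'ROWS' [OPENING]. ROWS is JSON, a list of rows, each a list of 6 numbers: the shift along the tool's x, y, z scaled (see below), then the turn, a rotation vector about the tool's x, y, z scaled (see below). In form: [[x, y, z, wx, wy, wz], ...]. A call has 1 to 20 rows; each row shifts and turns the commanded pose from where the row before left it, along the tool's axes as they then stand; what a row does not reach is not made up. The controller multiplies each number of a shift by 4 cm and each number of a turn by 5 degrees. A row lasts 1/10 s, in which the tool goes at most 50 mm and 8.59 degrees, less where a joint would pass 70% of its speed; a pose out of reach is approached as far as the arm can. A call with a number of a shift or a turn outside -1 to 1 is refused whole. A call with a gripper value outside its range is refused whole. OPENING is the opening, from 0 (shut) to 1 (fully open), set as the call begins (- or left out, the last holds). The fingers move at their own pace and stop on an object; the grip force is fixed at half the most. Time passes only in rows, so rows that do not move let the fingers close. It gives the time, the measured TCP pose, the force and the opening at its end, in the units of the state.
- sense(): the state, without advancing time (a new reading comes with each control period).
- grab_frame(name): name is "scene" or "top"; returns a dict with "frame" (480x640x3 uint8, red, green, blue), "range_z" (480x640 float32, m along the optical axis (not along the pixel's ray), 0 where there is no reading), "K" (3x3 intrinsics, pixels), "k1" (the pictures are not rectified: a ray, as slopes to the right and down, at radius r is drawn at 1 + k1 r^2 times it, then the intrinsics apply), "extrinsics" (4x4, takes a point from camera to world coordinates). Camera axes: x right, y down, z forward; pixel columns grow to the right and rows downward; lengths in m; the calibration is good to about 2 mm. A picture is of the moment at which its call begins.
- sign_off(): hands the job in, once; it reports no verdict.
The state is a dict: "t": time; "joints": joint angles; "dq": joint speeds; "joint_torque": joint torques, N m; "ee_pos": TCP position; "tcp_rot": TCP orientation; "wrist_force": force on the tool from outside, world axes, zero at the start; "torque": the same for the moment, N m; "gripper_width": finger opening in m.
Only numpy, scipy, OpenCV 4.12 (cv2) and the standard library are available. Lean on these libraries where they do the work, as an engineer would, in place of code of your own. Each camera call takes 0.05 s, during which the arm holds its last target. There are 200 camera calls.

## Working session

There is one attempt and no reset: what is moved stays moved. The work goes in short steps, Python scripts to look and compute and a shell command to move; the robot and the scene stay as the last step left them, time stands still between calls to the robot, and variables do not carry over. Pictures are saved under pics/ and viewed, about 8 in all and at most 12, crops included, and the job is handed in when it is done.

```bash
mkdir -p pics; ls; python3 - <<'E'
from rig import *
import cv2,numpy as np
for n in("scene","top"):
    g=grab_frame(n);cv2.imwrite(f"pics/{n}0.png",g["frame"][:,:,::-1]);np.savez(f"{n}0.npz",**g)
    print(n,g["K"].tolist(),g["k1"],np.round(g["extrinsics"],3).tolist())
s=sense();print({k:np.round(v,3).tolist() for k,v in s.items()})
E
```

```text
pics
scene [[597.6571141696975, 0.0, 313.6999868435031], [0.0, 597.6571141696975, 234.74354768630573], [0.0, 0.0, 1.0]] -0.028680426743817485 [[0.611, 0.48, -0.63, 1.383], [0.792, -0.379, 0.479, -0.706], [-0.009, -0.791, -0.611, 0.994], [0.0, 0.0, 0.0, 1.0]]
top [[454.9289180941884, 0.0, 320.25667110149004], [0.0, 454.9289180941884, 241.79955388369328], [0.0, 0.0, 1.0]] -0.03344752884691402 [[0.006, -0.997, 0.079, 0.407], [-1.0, -0.004, 0.027, -0.067], [-0.026, -0.08, -0.996, 1.279], [0.0, 0.0, 0.0, 1.0]]
{'t': 0.1, 'joints': [1.238, 0.314, -0.048, 1.21, -0.0, 1.571], 'dq': [0.001, -0.001, 0.002, -0.002, 0.001, -0.0], 'joint_torque': [-0.001, -54.077, 34.054, 0.011, -0.0, 0.0], 'ee_pos': [0.196, 0.567, 0.2], 'tcp_rot': [0.814, 0.58, -0.001, 0.0], 'wrist_force': [0.436, 0.336, -0.044], 'torque': [0.01, 0.037, 0.053], 'gripper_width': 0.085}
```

View pics/scene0.png

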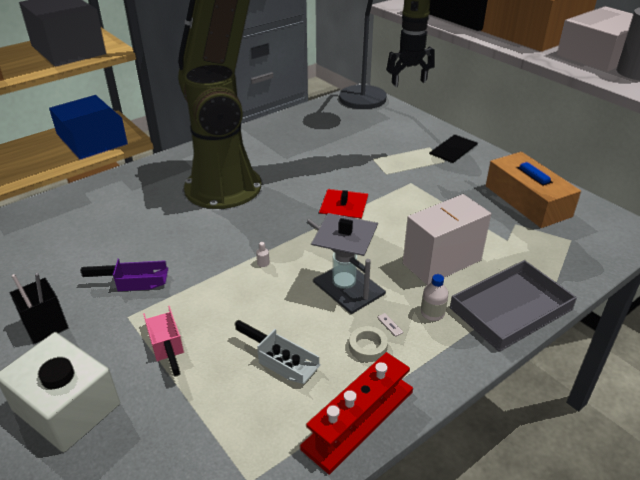

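View pics/top0.png

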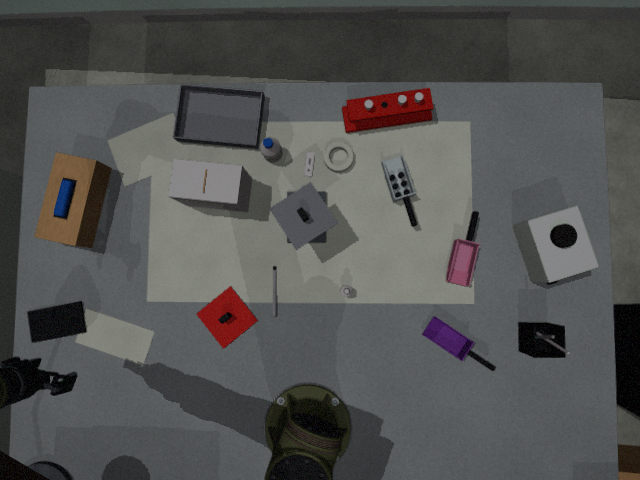

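The top view shows the grey cover on the funnel at (305,215), with the red decoy at (227,317). The metal scoop holding the stoppers is at (397,180); the pink (463,262) and purple (450,338) scoops are decoys. The white carton is at (208,182), with the white box at (560,243) a possible mix-up. I choose the grey cover, the metal scoop and the carton at (208,182).

```bash
cat > h.py <<'E'
import numpy as np,cv2
from rig import *
from scipy.spatial.transform import Rotation as R
def dist(g): return np.array([g["k1"],0,0,0,0.])
def cloud(g):
    v,u=np.mgrid[0:480,0:640]
    p=cv2.undistortPoints(np.stack([u,v],-1).reshape(-1,1,2).astype(float),g["K"],dist(g)).reshape(480,640,2)
    z=g["range_z"][...,None]; P=np.concatenate([p*z,z],-1)
    E=g["extrinsics"]; W=P@E[:3,:3].T+E[:3,3]; W[g["range_z"]==0]=np.nan
    return W
def proj(g,X):
    E=np.linalg.inv(g["extrinsics"]); r=cv2.Rodrigues(E[:3,:3])[0]
    return cv2.projectPoints(np.atleast_2d(X).astype(float),r,E[:3,3],g["K"],dist(g))[0].reshape(-1,2)
def rect(P):
    r=cv2.minAreaRect((P[:,:2]*1000).astype(np.float32)); return np.round(r[0],1),np.round(r[1],1),round(r[2],1)
def st():
    s=sense();print(round(s["t"],2),np.round(s["ee_pos"],4),np.round(R.from_quat(s["tcp_rot"]).as_matrix(),3).tolist(),np.round(s["wrist_force"],1),round(s["gripper_width"],4),np.round(s["joints"],2))
    return s
E
python3 - <<'E'
from h import *
for n in("top","scene"):
    g=dict(np.load(n+"0.npz"));W=cloud(g);np.save(n+"W.npy",W)
g=dict(np.load("top0.npz"));W=np.load("topW.npy")
def sel(u0,u1,v0,v1,z0,z1):
    P=W[v0:v1,u0:u1].reshape(-1,3);return P[(P[:,2]>z0)&(P[:,2]<z1)]
print("table",np.nanmedian(W[280:300,180:260,2]))
def rep(n,*a):
    P=sel(*a);print(n,len(P),rect(P),np.median(P,0).round(4), P[:,2].max().round(4))
rep("cover",260,350,175,255,.15,.175)
rep("grip",260,350,175,255,.18,.21)
rep("carton",160,260,150,215,.14,.16)
rep("scoop all",375,425,145,230,.012,.08)
rep("handle",395,425,195,230,.04,.07)
rep("walls",375,415,145,205,.033,.07)
rep("reagent",255,290,130,165,.02,.13)
rep("tape",320,360,135,175,.01,.04)
rep("dropper",335,360,280,300,.02,.08)
rep("base",280,340,185,255,.006,.02)
rep("redplate",190,262,280,352,.003,.06)
rep("pen",265,285,260,325,.003,.02)
c=cv2.resize(g["frame"][140:270,255:425,::-1],None,fx=4.5,fy=4.5,interpolation=cv2.INTER_CUBIC);cv2.imwrite("pics/crop.png",c)
E
```

```text
table 0.0007769934865112793
cover 2370 (array([562.8,   6.1]), array([124.9, 124. ]), 33.6) [0.5624 0.0059 0.1598] 0.1744
grip 87 (array([562.8,   6.2]), array([29.9, 15.4]), 34.0) [0.5625 0.0065 0.1937] 0.1975
carton 2713 (array([653. , 258.9]), array([183. , 100.6]), 83.9) [0.6512 0.2566 0.1496] 0.1568
scoop all 801 (array([ 648.5, -260.7]), array([202.5,  61.7]), 17.5) [ 0.6651 -0.2623  0.0275] 0.0595
handle 206 (array([ 590.2, -266.6]), array([86.1, 40.6]), 14.1) [ 0.5945 -0.2761  0.053 ] 0.0595
walls 217 (array([ 674.1, -252.3]), array([140.3,  61.5]), 17.1) [ 0.6466 -0.2654  0.0417] 0.0595
reagent 448 (array([775.7, 121.7]), array([96.1, 53. ]), 52.8) [0.7563 0.1028 0.0731] 0.1148
tape 451 (array([749.7, -82.4]), array([81.9, 83.2]), 47.9) [ 0.7498 -0.0816  0.0234] 0.0308
dropper 106 (array([ 374. , -103.9]), array([27.2, 29.7]), 89.8) [ 0.3753 -0.1035  0.0434] 0.0724
base 213 (array([572.6,  -2.3]), array([193. , 156.8]), 4.4) [ 0.5276 -0.0338  0.0113] 0.0186
redplate 1906 (array([301.8, 232.4]), array([197.9, 202.3]), 0.8) [0.3021 0.2285 0.0053] 0.0431
pen 318 (array([367.9,  94.8]), array([178.1,  53.6]), 0.7) [0.3732 0.0953 0.0057] 0.0155
```

View pics/crop.png

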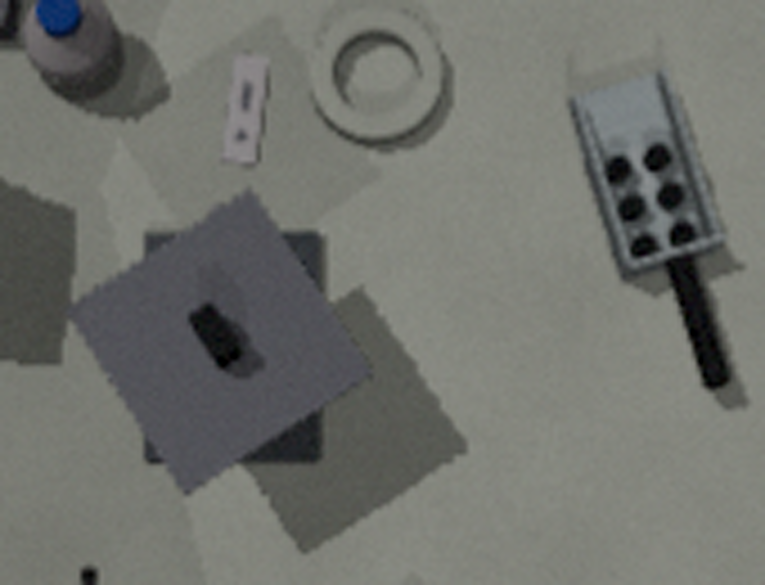

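The crop confirms it: the grey cover has its grip at crop (215,335), and the metal scoop holds six stoppers at crop (650,200). I'll move above the cover with the jaws turned across the grip, at 124°.

```bash
cat >> h.py <<'E'
def need(p,Rt=None):
    """tool-frame shift (units of 4cm) and rotvec (units of 5deg) to reach world pose"""
    s=st();Rc=R.from_quat(s["tcp_rot"])
    print("shift",np.round(Rc.inv().apply(np.array(p)-s["ee_pos"])/.04,2),"|world",np.round(np.array(p)-s["ee_pos"],4))
    if Rt is not None: print("turn",np.round(np.degrees((Rc.inv()*Rt).as_rotvec())/5,2))
def down(a): # tool down, tool x at world angle a deg
    return R.from_matrix(np.array([[np.cos(np.radians(a)),np.sin(np.radians(a)),0],[np.sin(np.radians(a)),-np.cos(np.radians(a)),0],[0,0,-1]]).T)
E
python3 -m inch '[[0,0,-0.15,0,0,-0.964],[0,0,-0.15,0,0,-0.964],[0,0,-0.15,0,0,-0.964],[0,0,-0.15,0,0,-0.964],[0,0,-0.15,0,0,-0.964],[0,0,-0.15,0,0,-0.964],[0,0,-0.15,0,0,-0.964],[0,0,-0.15,0,0,-0.964],[0,0,-0.15,0,0,-0.964],[0,0,-0.15,0,0,-0.964],[0,0,-0.15,0,0,-0.964]]' 0.5
python3 -c "
from h import *
need([.5628,.0061,.266],down(124))"
```

```text
t: 1.2
ee_pos: [0.1959, 0.5668, 0.2663]
tcp_rot: [0.468, 0.884, -0.001, 0.0]
wrist_force: [0.8, 0.0, -0.2]
gripper_width: 0.043
1.2 [0.1959 0.5668 0.2663] [[-0.561, 0.828, -0.0], [0.828, 0.561, -0.001], [-0.001, -0.001, -1.0]] [ 0.8  0.  -0.2] 0.043 [ 1.24  0.3   0.08  1.35 -0.    0.64]
shift [-16.75  -0.28   0.02] |world [ 3.669e-01 -5.607e-01 -3.000e-04]
turn [-0.01  0.01  0.03]
```

```bash
python3 -m inch '[[-0.985,-0.016,0,0,0,0],[-0.985,-0.016,0,0,0,0],[-0.985,-0.016,0,0,0,0],[-0.985,-0.016,0,0,0,0],[-0.985,-0.016,0,0,0,0],[-0.985,-0.016,0,0,0,0],[-0.985,-0.016,0,0,0,0],[-0.985,-0.016,0,0,0,0],[-0.985,-0.016,0,0,0,0],[-0.985,-0.016,0,0,0,0],[-0.985,-0.016,0,0,0,0],[-0.985,-0.016,0,0,0,0],[-0.985,-0.016,0,0,0,0],[-0.985,-0.016,0,0,0,0],[-0.985,-0.016,0,0,0,0],[-0.985,-0.016,0,0,0,0],[-0.985,-0.016,0,0,0,0],[0,0,0,0,0,0]]' 0.5
python3 - <<'E'
from h import *
need([.5628,.0061,.167],down(124))
# scene-camera check of grip position
W=np.load("sceneW.npy");P=W[200:260,300:390].reshape(-1,3)
for z0,z1 in((.186,.21),(.155,.17)):
    Q=P[(P[:,2]>z0)&(P[:,2]<z1)];print(len(Q),rect(Q))
# red plate/decoy data, base
g=dict(np.load("top0.npz"))
print(proj(g,[[.563-.055,.006,.012],[.563+.09,.006,.012]]))
E
```

```text
t: 3.0
ee_pos: [0.5627, 0.0017, 0.2655]
tcp_rot: [0.472, 0.882, -0.001, 0.0]
wrist_force: [0.3, -0.3, -0.3]
gripper_width: 0.0427
3.0 [0.5627 0.0017 0.2655] [[-0.555, 0.832, -0.001], [0.832, 0.555, -0.001], [-0.001, -0.001, -1.0]] [ 0.3 -0.3 -0.3] 0.0427 [ 0.    0.23 -0.02  1.33 -0.   -0.58]
shift [0.09 0.07 2.46] |world [ 0.0001  0.0044 -0.0985]
turn [-0.01  0.01 -0.06]
106 (array([564. ,   6.6]), array([30.5, 28. ]), 14.9)
1682 (array([563.1,   5.5]), array([125.5, 131.7]), 33.4)
[[306.42703017 241.79755101]
 [306.84978877 190.59604432]]
```

```bash
python3 -m inch '[[0.09,0.07,0.5,0,0,-0.06],[0,0,0.6,0,0,0],[0,0,0.6,0,0,0],[0,0,0.5,0,0,0],[0,0,0.26,0,0,0],[0,0,0,0,0,0]]' 0.5
python3 -m inch '[[0,0,0,0,0,0],[0,0,0,0,0,0],[0,0,0,0,0,0],[0,0,0,0,0,0],[0,0,0,0,0,0]]' 0
python3 -m inch '[[0,0,-0.2,0,0,0],[0,0,-0.6,0,0,0],[0,0,-0.9,0,0,0],[0,0,-0.9,0,0,0],[0,0,-0.5,0,0,0]]' 0
python3 -c "
from h import *
st()"
```

```text
t: 3.6
ee_pos: [0.5598, 0.0103, 0.1666]
tcp_rot: [0.467, 0.884, -0.001, -0.001]
wrist_force: [-0.2, 1.1, 0.3]
gripper_width: 0.0423
t: 4.1
ee_pos: [0.5616, 0.0099, 0.1686]
tcp_rot: [0.468, 0.884, 0.0, 0.0]
wrist_force: [-0.5, 0.2, 0.7]
gripper_width: 0.0004
t: 4.6
ee_pos: [0.5624, 0.01, 0.2961]
tcp_rot: [0.468, 0.884, 0.001, 0.002]
wrist_force: [1.2, -0.2, 0.1]
gripper_width: 0.0001
4.6 [0.5624 0.01   0.2961] [[-0.563, 0.827, 0.004], [0.827, 0.563, 0.0], [-0.002, 0.003, -1.0]] [ 1.2 -0.2  0.1] 0.0001 [ 0.02  0.22  0.04  1.39  0.   -0.58]
```

```bash
python3 - <<'E'
from h import *
a=grab_frame("scene");b=grab_frame("top")
A=cv2.resize(a["frame"][120:340,240:520],(560,440));B=cv2.resize(b["frame"][150:330,180:420],(587,440))
cv2.imwrite("pics/c1.png",cv2.resize(np.hstack([A,B]),(800,307))[:,:,::-1])
W=cloud(b);P=W[170:260,255:355].reshape(-1,3)
for z0,z1 in((.15,.172),(.18,.21),):
    Q=P[(P[:,2]>z0)&(P[:,2]<z1)];print(len(Q),rect(Q) if len(Q) else 0)
E
```

```text
820 (array([563. , -21.3]), array([94.3, 78.1]), 33.2)
1 (array([554.2,  -7.4]), array([0., 0.]), 0.0)
```

View pics/c1.png

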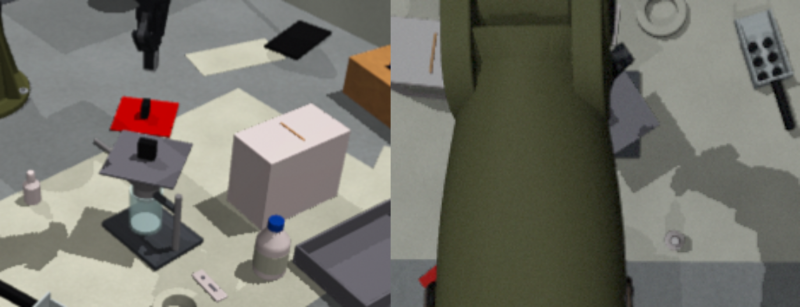

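```bash
python3 - <<'E'
from h import *
s=st()
for n in("scene","top"):
    g=grab_frame(n); p=proj(g,[s["ee_pos"],[.5628,.0061,.18]]);print(n,p, np.round(g["extrinsics"],3)[:3,3])
    W=cloud(g)
    if n=="scene":
        B=W[60:200,300:400].reshape(-1,3); dark=g["frame"][60:200,300:400].max(-1).reshape(-1)<60
        Q=B[dark&(B[:,2]>.2)&(B[:,2]<.4)]; Q=Q[np.abs(Q[:,1])<.2]
        i=np.argsort(Q[:,2])[:60];print("lowest dark",Q[i].mean(0),len(Q))
    W=cloud(g)
    m=(W[...,2]>.155)&(W[...,2]<.165)
    if n=="scene":print(rect(W[200:260,300:390].reshape(-1,3)[m[200:260,300:390].ravel()]))
E
```

```text
4.7 [0.5633 0.01   0.2964] [[-0.563, 0.827, 0.006], [0.827, 0.563, 0.0], [-0.004, 0.005, -1.0]] [-0.4 -1.2 -1.2] -0.0 [ 0.02  0.22  0.04  1.39  0.   -0.58]
scene [[347.67029595 182.34517248]
 [344.92753318 226.16816084]] [ 1.383 -0.706  0.994]
lowest dark [5.69238505e-01 3.55838595e-04 3.44598121e-01] 256
(array([563.5,   5.4]), array([124.9, 131.6]), 33.5)
top [[297.4320711  206.1955803 ]
 [302.65774644 213.91302632]] [ 0.407 -0.067  1.279]
```

```bash
python3 - <<'E'
from h import *
s=st()
g=grab_frame("scene");W=cloud(g)
B=W[100:200,320:375];f=g["frame"][100:200,320:375]
for r in range(50,96,3):
    m=(f[r].max(-1)<70)&(B[r,:,2]>.15)&(np.linalg.norm(B[r,:,:2]-[.563,.006],axis=1)<.08)
    u=np.where(m)[0]
    print(100+r, (u.min()+320,u.max()+320,B[r,m].mean(0).round(3)) if len(u) else None)
cv2.imwrite("pics/c2.png",cv2.resize(g["frame"][90:260,290:430],(700,850))[:,:,::-1][:590])
E
```

```text
4.8 [0.5616 0.0099 0.2925] [[-0.563, 0.827, 0.001], [0.827, 0.563, 0.0], [-0.001, 0.001, -1.0]] [-0.4 -0.  -1.3] -0.0001 [ 0.02  0.22  0.04  1.39 -0.   -0.58]
150 (np.int64(336), np.int64(354), array([ 0.588, -0.021,  0.398]))
153 (np.int64(337), np.int64(354), array([ 0.584, -0.016,  0.387]))
156 (np.int64(338), np.int64(352), array([ 0.58 , -0.014,  0.377]))
159 (np.int64(343), np.int64(352), array([ 0.571, -0.   ,  0.361]))
162 (np.int64(343), np.int64(352), array([0.57 , 0.001, 0.353]))
165 (np.int64(343), np.int64(352), array([0.568, 0.002, 0.345]))
168 (np.int64(343), np.int64(349), array([ 0.57 , -0.001,  0.34 ]))
171 (np.int64(348), np.int64(349), array([0.566, 0.009, 0.327]))
174 None
177 None
180 None
183 None
186 None
189 None
192 None
195 None
```

View pics/c2.png

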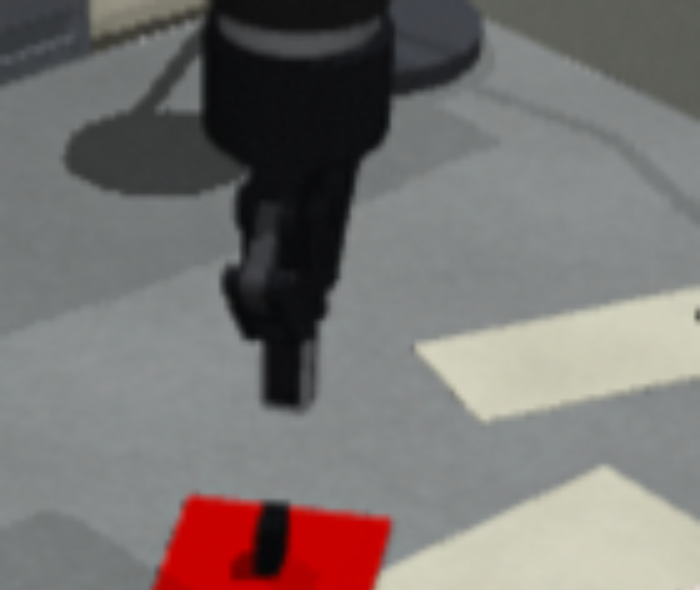

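The tips sit about 30 mm higher than the reported TCP (tip at row 171, predicted 182), so the fingers closed above the grip. I'll redo the grasp lower and watch the force.

```bash
python3 -m inch '[[-0.08,-0.05,0.6,0,0,0],[0,0,0.9,0,0,0],[0,0,0.9,0,0,0],[0,0,0.6,0,0,0],[0,0,0.25,0,0,0],[0,0,0,0,0,0],[0,0,0,0,0,0]]' 0.5
python3 - <<'E'
from h import *
s=st()
g=grab_frame("scene");W=cloud(g)
cv2.imwrite("pics/c3.png",cv2.resize(g["frame"][150:270,290:410],(600,600))[:,:,::-1])
E
```

```text
t: 5.55
ee_pos: [0.5619, 0.0062, 0.1628]
tcp_rot: [0.468, 0.884, 0.0, 0.0]
wrist_force: [-0.6, 0.0, 1.2]
gripper_width: 0.0429
5.55 [0.5619 0.0062 0.1628] [[-0.563, 0.827, 0.0], [0.827, 0.563, -0.0], [-0.0, 0.0, -1.0]] [-0.6  0.   1.2] 0.0429 [ 0.01  0.26 -0.21  1.1  -0.   -0.59]
```

View pics/c3.png

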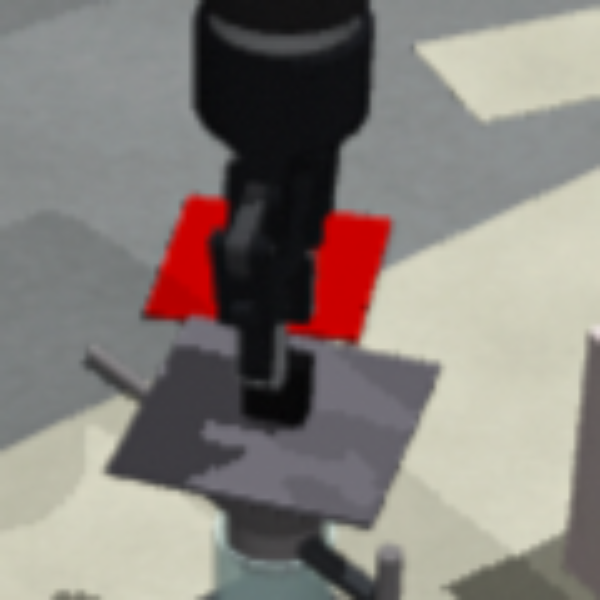

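```bash
python3 -m inch '[[0,0,0.3,0,0,0],[0,0,0.25,0,0,0],[0,0,0.07,0,0,0],[0,0,0,0,0,0]]' 0.5
python3 -m inch '[[0,0,0,0,0,0],[0,0,0,0,0,0],[0,0,0,0,0,0],[0,0,0,0,0,0],[0,0,0,0,0,0]]' 0
python3 -c "
from h import *
st()"
```

```text
t: 6.0
ee_pos: [0.5608, 0.0062, 0.1365]
tcp_rot: [0.468, 0.884, -0.0, -0.001]
wrist_force: [0.1, 0.2, -0.0]
gripper_width: 0.0428
t: 6.5
ee_pos: [0.562, 0.0062, 0.1379]
tcp_rot: [0.468, 0.884, 0.0, 0.0]
wrist_force: [0.0, -0.2, 3.4]
gripper_width: 0.0149
6.5 [0.562  0.0062 0.1379] [[-0.563, 0.827, 0.001], [0.827, 0.563, 0.0], [-0.001, 0.001, -1.0]] [ 0.  -0.2  3.4] 0.0149 [ 0.01  0.27 -0.25  1.05  0.   -0.59]
```

```bash
python3 -m inch '[[0,0,-0.2,0,0,0],[0,0,-0.5,0,0,0],[0,0,-0.8,0,0,0],[0,0,-0.9,0,0,0],[0,0,-0.9,0,0,0],[0.3,0,-0.5,0,0,0],[0.6,0.1,-0.26,0,0,0],[0.8,0.13,0,0,0,0],[0.8,0.15,0,0,0,0],[0.8,0.15,0,0,0,0],[0.8,0.15,0,0,0,0],[0.8,0.15,0,0,0,0],[0.4,0,0,0,0,0],[0,0,0,0,0,0]]' 0
cat >> h.py <<'E'
n=np.array([-.994,.106,0]);ty=np.array([.106,.994,0]);face=np.array([.601,.245,0])
def lean(t,gap=0.,up=0.,off=.0175):
    c,s=np.cos(np.radians(t)),np.sin(np.radians(t));cz=n*c+np.array([0,0,s])
    cen=face+n*(.062*s+gap)+np.array([0,0,.062*c+up])
    tz=-cz;Rt=R.from_matrix(np.array([ty,np.cross(tz,ty),tz]).T)
    return cen+off*tz,Rt
E
python3 - <<'E'
from h import *
need(*lean(25,.08,.10))
E
```

```text
t: 7.9
ee_pos: [0.4683, 0.2016, 0.3]
tcp_rot: [0.466, 0.885, -0.0, -0.0]
wrist_force: [0.4, -0.2, -1.3]
gripper_width: 0.0147
7.9 [0.4683 0.2016 0.3   ] [[-0.565, 0.825, -0.001], [0.825, 0.565, 0.0], [0.001, -0.0, -1.0]] [ 0.4 -0.2 -1.3] 0.0147 [ 0.41  0.12 -0.06  1.39  0.   -0.19]
shift [0.48 1.64 3.78] |world [ 0.0429  0.053  -0.1512]
turn [-12.44  -4.59   7.2 ]
```

```bash
python3 -m inch '[[0,0,0,-0.889,-0.328,0.514],[0,0,0,-0.889,-0.328,0.514],[0,0,0,-0.889,-0.328,0.514],[0,0,0,-0.889,-0.328,0.514],[0,0,0,-0.889,-0.328,0.514],[0,0,0,-0.889,-0.328,0.514],[0,0,0,-0.889,-0.328,0.514],[0,0,0,-0.889,-0.328,0.514],[0,0,0,-0.889,-0.328,0.514],[0,0,0,-0.889,-0.328,0.514],[0,0,0,-0.889,-0.328,0.514],[0,0,0,-0.889,-0.328,0.514],[0,0,0,-0.889,-0.328,0.514],[0,0,0,-0.889,-0.328,0.514],[0,0,0,0,0,0]]' 0
python3 - <<'E'
from h import *
need(*lean(25,.06,.05))
g=grab_frame("scene");W=cloud(g)
cv2.imwrite("pics/c4.png",cv2.resize(g["frame"][90:310,270:530],(780,660))[:600,:,::-1])
np.savez("s4.npz",**g)
E
```

```text
t: 9.4
ee_pos: [0.4673, 0.2088, 0.307]
tcp_rot: [0.631, 0.564, 0.352, 0.4]
wrist_force: [-0.1, 0.6, -3.6]
gripper_width: 0.0151
9.4 [0.4673 0.2088 0.307 ] [[0.116, 0.429, 0.896], [0.993, -0.044, -0.108], [-0.007, 0.902, -0.431]] [-0.1  0.6 -3.6] 0.0151 [ 1.05 -0.39 -1.02  0.25 -0.98  0.78]
shift [ 1.31 -4.06  3.56] |world [ 0.0638  0.0437 -0.2082]
turn [-0.11  0.14  0.02]
```

View pics/c4.png

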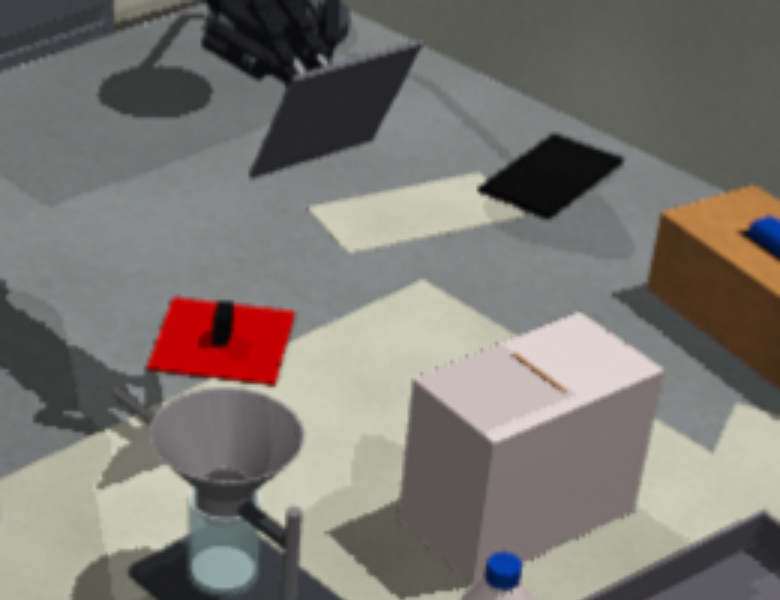

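```bash
python3 - <<'E'
from h import *
g=dict(np.load("s4.npz"));W=cloud(g);s=sense()
u0,v0,k=270,90,3
poly=np.array([[300,80],[415,50],[372,135],[258,170]])/k+[u0,v0]
m=np.zeros((480,640),np.uint8);cv2.fillPoly(m,[poly.astype(np.int32)],1)
P=W[m>0];c=np.median(P,0);U,S,V=np.linalg.svd(P-c,full_matrices=False)
nn=V[2]; 
A=W[85:155,345:415].reshape(-1,3);A=A[np.abs((A-c)@nn)<.004];A=A[np.linalg.norm(A-c,axis=1)<.11]
Rc=R.from_quat(s["tcp_rot"]);T=Rc.as_matrix()
L=(A-s["ee_pos"])@T   # in tool frame
print("normal in tool",nn@T,"plane z",np.median(L[:,2]),len(L))
print(rect(L),"pctl",np.percentile(L,[0.5,99.5],axis=0).round(4).tolist())
E
```

```text
Traceback (most recent call last):
numpy.linalg.LinAlgError: SVD did not converge
```

```bash
cat > plate.py <<'E'
from h import *
def plate(g,poly):
    W=cloud(g);s=sense();m=np.zeros((480,640),np.uint8);cv2.fillPoly(m,[np.array(poly).astype(np.int32)],1)
    P=W[m>0];P=P[~np.isnan(P).any(1)];c=np.median(P,0);nn=np.linalg.svd(P-c,full_matrices=False)[2][2]
    A=W.reshape(-1,3);A=A[~np.isnan(A).any(1)];A=A[np.linalg.norm(A-c,axis=1)<.1];A=A[np.abs((A-c)@nn)<.004]
    T=R.from_quat(s["tcp_rot"]).as_matrix();L=(A-s["ee_pos"])@T
    print("c",c.round(4),"n",nn.round(3),"n tool",(nn@T).round(3),"plane z",np.median(L[:,2]).round(4),len(L),rect(L))
E
python3 - <<'E'
from plate import *
g=dict(np.load("s4.npz"))
plate(g,np.array([[300,80],[415,50],[372,135],[258,170]])/3+[270,90])
E
```

```text
c [0.4532 0.2094 0.3226] n [-0.895  0.104  0.435] n tool [-0.004  0.002 -1.   ] plane z -0.0198 1262 (array([-0. ,  6.8]), array([129.7, 132.2]), 0.6)
```

```bash
python3 -m inch '[[0.22,-0.3,0.8,0,0,0],[0.22,-0.5,0.7,0,0,0],[0.22,-0.6,0.6,0,0,0],[0.22,-0.7,0.5,0,0,0],[0.22,-0.7,0.5,0,0,0],[0.21,-0.7,0.46,0,0,0],[0,-0.5,0,0,0,0],[0,0,0,0,0,0]]' 0
python3 - <<'E'
from h import *
need(*lean(25,.02,.01))
E
```

```text
t: 10.25
ee_pos: [0.5329, 0.282, 0.1214]
tcp_rot: [0.648, 0.561, 0.322, 0.402]
wrist_force: [0.2, -0.2, -1.0]
gripper_width: 0.0148
10.25 [0.5329 0.282  0.1214] [[0.163, 0.468, 0.869], [0.986, -0.047, -0.16], [-0.034, 0.883, -0.469]] [ 0.2 -0.2 -1. ] 0.0148 [ 1.    0.22 -1.03 -0.3  -0.96  0.81]
shift [-0.62 -0.9   1.69] |world [ 0.038  -0.0338 -0.0626]
turn [-0.6   0.77  0.05]
```

```bash
cat > kin.py <<'E'
from h import *
from scipy.optimize import least_squares
Q=np.array([[1.238,.314,-.048,1.21,0,1.571],[1.24,.30,.08,1.35,0,.64],[0,.23,-.02,1.33,0,-.58],[.02,.22,.04,1.39,0,-.58],[.01,.26,-.21,1.10,0,-.59],[.01,.27,-.25,1.05,0,-.59],[.41,.12,-.06,1.39,0,-.19],[1.05,-.39,-1.02,.25,-.98,.78],[1.00,.22,-1.03,-.30,-.96,.81]])
X=np.array([[.196,.567,.2],[.1959,.5668,.2663],[.5627,.0017,.2655],[.5624,.01,.2961],[.5619,.0062,.1628],[.562,.0062,.1379],[.4683,.2016,.300],[.4673,.2088,.307],[.5329,.282,.1214]])
def fk(q,k):
    r0,h,a,b,e,d,c=k;ry=lambda t:R.from_euler('y',t)
    z=np.array
    A=R.from_euler('z',q[0]);B=A*ry(q[1]);C=B*ry(-q[2]);D=C*ry(q[3]);E=D*R.from_euler('z',q[4]);F=E*R.from_euler('x',q[5])
    p=A.apply([r0,0,h])+B.apply([0,0,a])+C.apply([b,0,e])+D.apply([d,0,0])+E.apply([c,0,0])
    tz=E.apply([1,0,0]);return p,tz
k=least_squares(lambda k:np.concatenate([np.concatenate([(fk(q,k)[0]-x)*1 for q,x in zip(Q,X)]),1e-3*(k-[0,.3,.4,.4,0,.1,.25])]),[0,.3,.4,.4,0,.1,.25]).x
lo=np.array([-2.67,-.69,-1.03,-2.08,-1.42]);hi=np.array([2.67,1.73,1.25,2.16,1.45])
def ik(p,tz):
    best=None
    for q0 in ([.9,.2,-.9,-.2,-.8],[.5,.3,-.5,.5,-.3],[.3,.5,-.5,.5,0]):
        r=least_squares(lambda q:np.concatenate([(fk(np.r_[q,0],k)[0]-p)*5,fk(np.r_[q,0],k)[1]-tz]),q0,bounds=(lo,hi))
        if best is None or r.cost<best.cost:best=r
    return best
E
python3 - <<'E'
from kin import *
print("k",k.round(3),"res mm",[int(1000*np.linalg.norm(fk(q,k)[0]-x)) for q,x in zip(Q,X)])
import h
for y in(.2,.245,.28):
  h.face=np.array([.603-.106*(y-.264),y,0])
  for t in(15,20,25,30,35,40):
    o=[]
    for gap,up in((0,0),(.02,.02)):
        p,Rt=lean(t,gap,up);r=ik(p,Rt.as_matrix()[:,2]);o+=[f"{np.sqrt(2*r.cost):.3f}",r.x.round(2).tolist()]
    print(y,t,*o)
E
```

```text
k [0.003 0.272 0.52  0.437 0.081 0.125 0.362] res mm [1, 2, 4, 2, 1, 1, 3, 2, 1]
0.2 15 0.252 [0.84, 0.61, -1.03, -0.91, -1.06] 0.264 [0.88, 0.51, -1.03, -0.71, -1.09]
0.2 20 0.225 [0.81, 0.5, -1.03, -0.71, -0.96] 0.234 [0.85, 0.41, -1.03, -0.56, -0.99]
0.2 25 0.192 [0.78, 0.41, -1.03, -0.58, -0.86] 0.199 [0.82, 0.33, -1.03, -0.45, -0.89]
0.2 30 0.154 [0.74, 0.34, -1.03, -0.48, -0.76] 0.161 [0.78, 0.27, -1.03, -0.36, -0.79]
0.2 35 0.112 [0.7, 0.29, -1.03, -0.4, -0.66] 0.119 [0.74, 0.22, -1.03, -0.3, -0.69]
0.2 40 0.066 [0.66, 0.25, -1.03, -0.35, -0.57] 0.073 [0.7, 0.17, -1.03, -0.24, -0.6]
0.245 15 0.179 [0.89, 0.66, -1.03, -1.01, -1.07] 0.192 [0.94, 0.55, -1.03, -0.81, -1.1]
0.245 20 0.155 [0.87, 0.54, -1.03, -0.79, -0.98] 0.164 [0.92, 0.46, -1.03, -0.64, -1.01]
0.245 25 0.125 [0.85, 0.45, -1.03, -0.65, -0.89] 0.132 [0.89, 0.38, -1.03, -0.52, -0.92]
0.245 30 0.090 [0.81, 0.38, -1.03, -0.54, -0.79] 0.097 [0.85, 0.31, -1.03, -0.43, -0.82]
0.245 35 0.052 [0.78, 0.33, -1.03, -0.46, -0.7] 0.058 [0.82, 0.26, -1.03, -0.36, -0.73]
0.245 40 0.010 [0.74, 0.28, -1.03, -0.4, -0.61] 0.016 [0.78, 0.21, -1.03, -0.3, -0.64]
0.28 15 0.118 [0.93, 0.69, -1.03, -1.1, -1.07] 0.134 [0.98, 0.59, -1.03, -0.9, -1.1]
0.28 20 0.097 [0.92, 0.57, -1.03, -0.87, -0.98] 0.108 [0.96, 0.49, -1.03, -0.72, -1.02]
0.28 25 0.070 [0.89, 0.49, -1.03, -0.72, -0.9] 0.077 [0.93, 0.41, -1.03, -0.59, -0.93]
0.28 30 0.038 [0.86, 0.42, -1.03, -0.6, -0.81] 0.044 [0.91, 0.34, -1.03, -0.49, -0.84]
0.28 35 0.002 [0.83, 0.36, -1.03, -0.52, -0.72] 0.007 [0.87, 0.29, -1.03, -0.41, -0.75]
0.28 40 0.000 [0.81, 0.31, -0.98, -0.35, -0.65] 0.000 [0.84, 0.24, -0.99, -0.27, -0.67]
```

```bash
python3 - <<'E'
from kin import *
import h
y=.283;h.face=np.array([.603-.106*(y-.264),y,0])
for t,gap,up in((37,.04,.04),(37,.04,.01),(37,.0,.0)):
    p,Rt=lean(t,gap,up);r=ik(p,Rt.as_matrix()[:,2]);print(t,gap,up,np.sqrt(2*r.cost).round(4),r.x.round(2),p.round(4))
need(*lean(37,.04,.04))
E
```

```text
37 0.04 0.04 0.0 [ 0.91  0.2  -1.01 -0.26 -0.74] [0.538  0.2897 0.079 ]
37 0.04 0.01 0.0054 [ 0.91  0.28 -1.03 -0.35 -0.75] [0.538  0.2897 0.049 ]
37 0.0 0.0 0.0 [ 0.83  0.34 -1.01 -0.44 -0.7 ] [0.5778 0.2855 0.039 ]
10.25 [0.5329 0.282  0.1214] [[0.163, 0.468, 0.869], [0.986, -0.047, -0.16], [-0.034, 0.883, -0.469]] [ 0.2 -0.2 -1. ] 0.0148 [ 1.    0.22 -1.03 -0.3  -0.96  0.81]
shift [ 0.25 -0.88  0.58] |world [ 0.0052  0.0077 -0.0424]
turn [ 1.79  0.77 -0.03]
```

```bash
python3 -m inch '[[0,0,0,0.6,0.26,0],[0,0,0,0.6,0.26,0],[0,0,0,0.6,0.26,0],[0,0,0,0,0,0]]' 0
python3 - <<'E'
from h import *
import h
y=.283;h.face=np.array([.603-.106*(y-.264),y,0])
need(*lean(37,.03,.02))
E
```

```text
t: 10.65
ee_pos: [0.5353, 0.2833, 0.1282]
tcp_rot: [0.667, 0.594, 0.304, 0.331]
wrist_force: [0.7, 0.1, -0.8]
gripper_width: 0.0153
10.65 [0.5353 0.2833 0.1282] [[0.109, 0.592, 0.799], [0.994, -0.075, -0.079], [0.013, 0.803, -0.597]] [ 0.7  0.1 -0.8] 0.0153 [ 0.9   0.08 -0.99 -0.13 -0.74  0.77]
shift [ 0.15 -1.21  1.28] |world [ 0.0127  0.0054 -0.0693]
turn [ 0.08 -0.07 -0.13]
```

```bash
python3 -m inch '[[0.05,-0.2,0.4,0,0,0],[0.05,-0.4,0.4,0,0,0],[0.05,-0.4,0.3,0,0,0],[0,-0.21,0.18,0.08,-0.07,-0.13],[0,0,0,0,0,0],[0,0,0,0,0,0]]' 0
python3 - <<'E'
from h import *
import h
y=.283;h.face=np.array([.603-.106*(y-.264),y,0])
need(*lean(37,.0,.0))
g=grab_frame("scene");np.savez("s5.npz",**g)
cv2.imwrite("pics/c5.png",cv2.resize(g["frame"][150:300,380:500],(640,800))[:600,:,::-1])
E
```

```text
t: 11.25
ee_pos: [0.5463, 0.2893, 0.0558]
tcp_rot: [0.665, 0.6, 0.297, 0.332]
wrist_force: [0.0, -0.8, -2.2]
gripper_width: 0.015
11.25 [0.5463 0.2893 0.0558] [[0.105, 0.601, 0.793], [0.994, -0.06, -0.086], [-0.004, 0.797, -0.604]] [ 0.  -0.8 -2.2] 0.015 [ 0.89  0.28 -1.02 -0.35 -0.73  0.75]
shift [-0.01  0.14  0.89] |world [ 0.0315 -0.0038 -0.0168]
turn [-0.02  0.02  0.05]
```

View pics/c5.png

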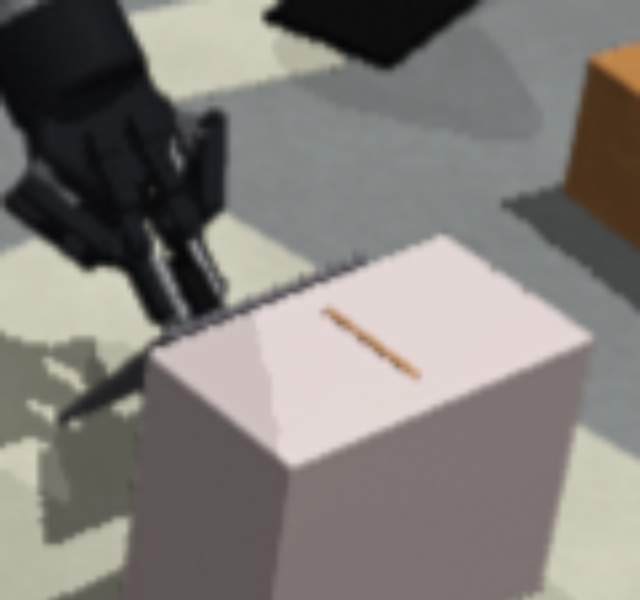

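```bash
python3 -m inch '[[0,-0.1,0.075,0,0,0],[0,-0.1,0.075,0,0,0],[0,-0.1,0.075,0,0,0],[0,0,0,0,0,0]]' 0
python3 -m inch '[[0,-0.06,0.045,0,0,0],[0,0,0,0,0,0]]' 0
python3 -m inch '[[0,-0.06,0.045,0,0,0],[0,0,0,0,0,0]]' 0
```

```text
t: 11.7
ee_pos: [0.5461, 0.29, 0.0397]
tcp_rot: [0.665, 0.6, 0.295, 0.332]
wrist_force: [-0.5, -0.7, -0.9]
gripper_width: 0.0148
t: 11.9
ee_pos: [0.5466, 0.2907, 0.0375]
tcp_rot: [0.665, 0.6, 0.296, 0.332]
wrist_force: [0.4, -0.7, -0.2]
gripper_width: 0.0151
t: 12.1
ee_pos: [0.5483, 0.2907, 0.0371]
tcp_rot: [0.666, 0.598, 0.297, 0.334]
wrist_force: [-4.4, -3.7, 12.4]
gripper_width: 0.0149
```

```bash
python3 -m inch '[[0,0.04,-0.03,0,0,0],[0,0.08,0.11,0,0,0],[0,0.08,0.11,0,0,0],[0,0.08,0.11,0,0,0],[0,0.08,0.11,0,0,0],[0,0,0,0,0,0]]' 0
python3 -m inch '[[0,0.045,0.06,0,0,0],[0,0,0,0,0,0]]' 0
python3 -m inch '[[0,0.045,0.06,0,0,0],[0,0,0,0,0,0]]' 0
```

```text
t: 12.7
ee_pos: [0.5698, 0.2892, 0.0372]
tcp_rot: [0.666, 0.599, 0.296, 0.332]
wrist_force: [0.2, 0.5, 3.8]
gripper_width: 0.0154
t: 12.9
ee_pos: [0.5723, 0.2889, 0.037]
tcp_rot: [0.666, 0.599, 0.296, 0.332]
wrist_force: [-3.2, 0.8, 7.4]
gripper_width: 0.0147
t: 13.1
ee_pos: [0.5752, 0.2886, 0.037]
tcp_rot: [0.666, 0.599, 0.296, 0.332]
wrist_force: [-2.7, 1.3, 6.9]
gripper_width: 0.0146
```

```bash
python3 -m inch '[[0,0.045,0.06,0,0,0],[0,0,0,0,0,0]]' 0
python3 -m inch '[[0,0.045,0.06,0,0,0],[0,0,0,0,0,0]]' 0
```

```text
t: 13.3
ee_pos: [0.5782, 0.2883, 0.037]
tcp_rot: [0.666, 0.599, 0.296, 0.332]
wrist_force: [-3.8, 0.9, 6.4]
gripper_width: 0.0151
t: 13.5
ee_pos: [0.5809, 0.2881, 0.0369]
tcp_rot: [0.665, 0.599, 0.296, 0.332]
wrist_force: [-7.1, 1.1, 8.9]
gripper_width: 0.0148
```

```bash
python3 -m inch '[[0,0.03,0.04,0,0,0],[0,0.03,0.04,0,0,0],[0,0,0,0,0,0]]' 0
python3 -m inch '[[0,0.03,0.04,0,0,0],[0,0.03,0.04,0,0,0],[0,0,0,0,0,0]]' 0
```

```text
t: 13.8
ee_pos: [0.5816, 0.288, 0.0366]
tcp_rot: [0.664, 0.601, 0.296, 0.331]
wrist_force: [-45.0, 4.1, 34.8]
gripper_width: 0.0152
t: 14.1
ee_pos: [0.5835, 0.2878, 0.0354]
tcp_rot: [0.664, 0.603, 0.295, 0.33]
wrist_force: [-62.0, 7.2, 41.6]
gripper_width: 0.0148
```

```bash
python3 -m inch '[[0,-0.04,-0.06,0,0,0],[0,-0.03,-0.04,0,0,0],[0,0,0,0,0,0]]' 0
python3 -m inch '[[0,0,0,0,0,0],[0,0,0,0,0,0],[0,0,0,0,0,0]]' 0.45
python3 - <<'E'
from h import *
st()
g=grab_frame("top");np.savez("t6.npz",**g)
W=cloud(g)
P=W[150:230,160:280].reshape(-1,3);P=P[(P[:,2]>.01)&(P[:,2]<.14)&(P[:,0]<.612)&(P[:,0]>.45)];print(len(P))
g=grab_frame("scene");np.savez("s6.npz",**g)
cv2.imwrite("pics/c6.png",cv2.resize(g["frame"][150:300,360:510],(600,600))[:,:,::-1])
E
```

```text
t: 14.4
ee_pos: [0.583, 0.2872, 0.0358]
tcp_rot: [0.665, 0.6, 0.295, 0.332]
wrist_force: [-8.6, 1.5, 6.3]
gripper_width: 0.0148
t: 14.7
ee_pos: [0.5837, 0.2866, 0.036]
tcp_rot: [0.666, 0.6, 0.295, 0.332]
wrist_force: [-0.4, -0.7, -0.7]
gripper_width: 0.0383
14.7 [0.5837 0.2866 0.036 ] [[0.107, 0.602, 0.791], [0.994, -0.06, -0.089], [-0.006, 0.796, -0.605]] [-0.4 -0.7 -0.7] 0.0383 [ 0.82  0.36 -0.99 -0.44 -0.69  0.68]
1515
```

View pics/c6.png

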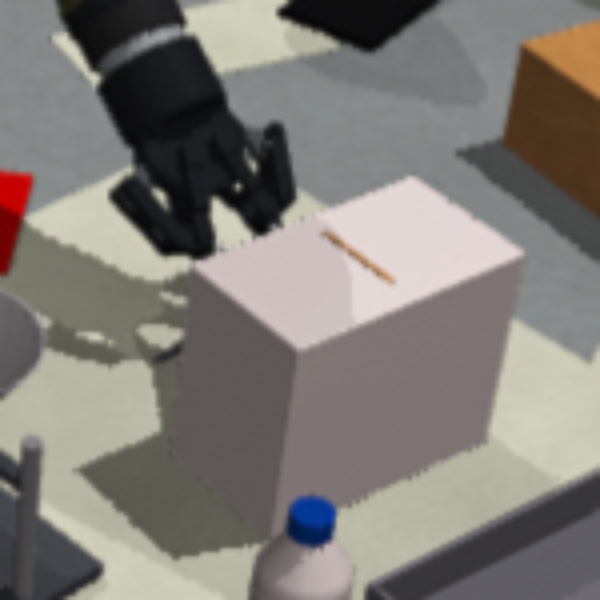

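```bash
python3 -m inch '[[0,0,-0.5,0,0,0],[0,0,-0.8,0,0,0],[0,0.3,-0.8,0,0,0],[0,0.9,0,0,0,0],[0,0.9,0,0,0,0],[0,0.9,0,0,0,0],[-0.9,0.5,0,0,0,0],[-1,0,0,0,0,0],[-1,0,0,0,0,0],[-1,0,0,0,0,0],[-1,0,0,0,0,0],[0,0,0,0,0,0]]' 0.45
python3 - <<'E'
from h import *
st()
g=grab_frame("top");np.savez("t7.npz",**g)
W=cloud(g);np.set_printoptions(linewidth=200)
# height along n from face, in carton coords
D=W-np.array([.603,.264,0]);a=D@n;b=D@ty
for lo,hi in((-.07,-.045),(-.04,-.01),(0.01,.03),(.035,.055),(.06,.075)):
    print(lo,[ (round(x*1000),int(1000*np.nanmedian(W[...,2][m])) if m.sum()>2 else None) for x in np.arange(-.005,.12,.01) for m in[(b>lo)&(b<hi)&(a>x-.005)&(a<x+.005)]])
E
```

```text
t: 16.0
ee_pos: [0.5931, 0.0959, 0.2164]
tcp_rot: [0.673, 0.599, 0.284, 0.329]
wrist_force: [-0.0, -0.0, 0.3]
gripper_width: 0.0388
16.0 [0.5931 0.0959 0.2164] [[0.122, 0.619, 0.776], [0.992, -0.067, -0.103], [-0.012, 0.782, -0.623]] [-0.  -0.   0.3] 0.0388 [ 0.4  -0.24 -1.02 -0.04 -0.41  0.34]
-0.07 [(-5, 118), (5, 0), (15, 1), (25, None), (35, None), (45, None), (55, 0), (65, 2), (75, None), (85, 1), (95, 0), (105, 0), (115, -1)]
-0.04 [(-5, 146), (5, 95), (15, 82), (25, 69), (35, 58), (45, 46), (55, 36), (65, 24), (75, 10), (85, 0), (95, 0), (105, 0), (115, 0)]
0.01 [(-5, 148), (5, 98), (15, 86), (25, 71), (35, 64), (45, 70), (55, 74), (65, 70), (75, 15), (85, 0), (95, 0), (105, 0), (115, 0)]
0.035 [(-5, 148), (5, 97), (15, 85), (25, 71), (35, 60), (45, 48), (55, 34), (65, 22), (75, 8), (85, 0), (95, 0), (105, 0), (115, 0)]
0.06 [(-5, 147), (5, 95), (15, 84), (25, 72), (35, 60), (45, 47), (55, 34), (65, 21), (75, 10), (85, 0), (95, 0), (105, 0), (115, 1)]
```

The cover now leans at about 51° to the table, evenly across its width (depth profile 97→8 mm), and it is stable. On to the scoop.

```bash
python3 - <<'E'
from kin import *
g=dict(np.load("t7.npz"));W=cloud(g);f=g["frame"].astype(int)
V=W[140:240,370:430].reshape(-1,3);F=f[140:240,370:430].reshape(-1,3)
m=(F.max(1)<45)&(V[:,2]>.035)&(V[:,2]<.065)&(V[:,0]<.632);print("handle",m.sum(),rect(V[m]))
m=(V[:,2]>.012)&(V[:,2]<.07)&(np.abs(V[:,1]+.26)<.09)&(V[:,0]>.5);print("all",rect(V[m]))
# funnel
P=W[170:260,255:355].reshape(-1,3);q=P[(P[:,2]>.147)&(P[:,2]<.165)];print("funnel rim",len(q),cv2.minEnclosingCircle((q[:,:2]*1000).astype(np.float32)))
need([.6055,-.2743,.20],down(107.5))
E
```

```text
handle 165 (array([ 590.3, -277.1]), array([81.7, 12.4]), 17.3)
all (array([ 648.7, -260.3]), array([203.2,  61.6]), 17.1)
funnel rim 432 ((563.1497802734375, 7.026519298553467), 59.71098709106445)
16.05 [0.5928 0.0976 0.2154] [[0.12, 0.62, 0.775], [0.993, -0.066, -0.101], [-0.012, 0.782, -0.624]] [ 1.3  0.5 -0.4] 0.0378 [ 0.41 -0.24 -1.02 -0.04 -0.41  0.34]
shift [-9.19  0.51  1.43] |world [ 0.0127 -0.3719 -0.0154]
turn [10.09  2.31 -4.49]
```

```bash
python3 -m inch '[[0,0,-0.5,0.917,0.21,-0.408],[0,0,-0.5,0.917,0.21,-0.408],[0,0,0,0.917,0.21,-0.408],[0,0,0,0.917,0.21,-0.408],[0,0,0,0.917,0.21,-0.408],[0,0,0,0.917,0.21,-0.408],[0,0,0,0.917,0.21,-0.408],[0,0,0,0.917,0.21,-0.408],[0,0,0,0.917,0.21,-0.408],[0,0,0,0.917,0.21,-0.408],[0,0,0,0.917,0.21,-0.408],[0,0,0,0,0,0]]' 0.45
python3 -c "
from h import *
need([.606,-.2729,.10],down(107.2))"
```

```text
t: 17.25
ee_pos: [0.5637, 0.1047, 0.2373]
tcp_rot: [0.589, 0.808, -0.003, -0.002]
wrist_force: [0.2, 0.8, -0.7]
gripper_width: 0.0383
17.25 [0.5637 0.1047 0.2373] [[-0.306, 0.952, -0.007], [0.952, 0.306, -0.002], [-0.0, -0.007, -1.0]] [ 0.2  0.8 -0.7] 0.0383 [ 0.18  0.26 -0.04  1.28 -0.   -0.13]
shift [-9.31 -1.86  3.45] |world [ 0.0423 -0.3776 -0.1373]
turn [-0.08  0.    0.13]
```

```bash
python3 -m inch '[[-0.93,-0.186,0,0,0,0.13],[-0.93,-0.186,0,0,0,0],[-0.93,-0.186,0,0,0,0],[-0.93,-0.186,0,0,0,0],[-0.93,-0.186,0,0,0,0],[-0.93,-0.186,0,0,0,0],[-0.93,-0.186,0.3,0,0,0],[-0.93,-0.186,0.5,0,0,0],[-0.93,-0.186,0.8,0,0,0],[-0.93,-0.186,0.8,0,0,0],[0,0,0.7,0,0,0],[0,0,0.35,0,0,0],[0,0,0,0,0,0],[0,0,0,0,0,0]]' 0.45
python3 -c "
from h import *
need([.606,-.2729,-.006],down(107.2))"
```

```text
t: 18.65
ee_pos: [0.6014, -0.2729, 0.1037]
tcp_rot: [0.594, 0.805, -0.001, 0.0]
wrist_force: [-0.1, 0.1, 0.7]
gripper_width: 0.0387
18.65 [ 0.6014 -0.2729  0.1037] [[-0.295, 0.955, -0.0], [0.955, 0.295, -0.002], [-0.001, -0.001, -1.0]] [-0.1  0.1  0.7] 0.0387 [-0.43  0.48 -0.04  1.06 -0.   -0.72]
shift [-0.03  0.11  2.74] |world [ 0.0046  0.     -0.1097]
turn [-0.01  0.02 -0.  ]
```

```bash
python3 -m inch '[[0,0.11,0.5,0,0,0],[0,0,0.7,0,0,0],[0,0,0.7,0,0,0],[0,0,0.5,0,0,0],[0,0,0.2,0,0,0],[0,0,0,0,0,0]]' 0.45
python3 -m inch '[[0,0,0,0,0,0],[0,0,0,0,0,0],[0,0,0,0,0,0],[0,0,0,0,0,0]]' 0
python3 -c "
from h import *
st()"
```

```text
t: 19.25
ee_pos: [0.6053, -0.2723, -0.0008]
tcp_rot: [0.594, 0.805, -0.001, -0.0]
wrist_force: [0.7, 0.3, 0.4]
gripper_width: 0.0385
t: 19.65
ee_pos: [0.6064, -0.2733, 0.0009]
tcp_rot: [0.594, 0.804, -0.0, 0.001]
wrist_force: [-1.6, 0.9, 7.1]
gripper_width: 0.013
19.65 [ 0.6064 -0.2733  0.0009] [[-0.294, 0.956, 0.002], [0.956, 0.294, -0.002], [-0.002, 0.001, -1.0]] [-1.6  0.9  7.1] 0.013 [-0.42  0.57 -0.14  0.86 -0.   -0.72]
```

```bash
cat >> h.py <<'E'
def pour(phi,lip,head=90.):
    a,f=np.radians(head),np.radians(phi);hd=np.array([np.cos(a),np.sin(a),0]);up=np.array([0,0,1.])
    sx=np.cos(f)*hd-np.sin(f)*up;sz=np.sin(f)*hd+np.cos(f)*up;sy=np.cross(sz,sx)
    Rt=R.from_matrix(np.array([sy,sx,-sz]).T);return np.array(lip)-.145*sx-.019*sz,Rt
E
python3 - <<'E'
from kin import *
for hd in(90,70,50):
  for phi in(0,40,70):
    p,Rt=pour(phi,[.563,-.015,.175],hd);r=ik(p,Rt.as_matrix()[:,2]);q=r.x
    E=R.from_euler('z',q[0])*R.from_euler('y',q[1]-q[2]+q[3])*R.from_euler('z',q[4])
    # q6=90 & down & q1=0: tool x radial(+X)
    base=R.from_matrix(down(0).as_matrix());E0=R.from_euler('y',np.pi/2)*R.from_euler('x',np.pi/2)
    off=E0.inv()*base;q6=(E.inv()*Rt*off.inv()).as_euler('xyz')[0]
    print(hd,phi,np.sqrt(2*r.cost).round(4),q.round(2),round(q6,2),p.round(3))
need(*pour(0,[.563,-.03,.215]))
E
```

```text
90 0 0.0 [-0.28  0.3  -0.17  1.1  -0.  ] -1.85 [ 0.563 -0.16   0.156]
90 40 0.0 [ 0.17  0.3  -0.14  1.27 -0.69] -1.36 [ 0.563 -0.138  0.254]
90 70 0.0 [ 0.43  0.63  0.02  1.82 -1.02] -0.64 [ 0.563 -0.082  0.305]
70 0 0.0 [-0.29  0.21 -0.29  1.07 -0.  ] -1.51 [ 0.513 -0.151  0.156]
70 40 0.0 [ 0.15  0.43  0.02  1.54 -0.6 ] -0.96 [ 0.521 -0.131  0.254]
70 70 0.0 [ 0.35  0.82  0.33  2.13 -0.8 ] -0.38 [ 0.54  -0.078  0.305]
50 0 0.0 [-0.26  0.12 -0.39  1.05  0.  ] -1.13 [ 0.47  -0.126  0.156]
50 40 0.0 [ 0.11  0.53  0.16  1.74 -0.46] -0.63 [ 0.484 -0.109  0.254]
50 70 0.168 [ 0.28  0.83  0.43  2.16 -0.62] -0.31 [ 0.52  -0.067  0.305]
19.65 [ 0.6064 -0.2733  0.0009] [[-0.294, 0.956, 0.002], [0.956, 0.294, -0.002], [-0.002, 0.001, -1.0]] [-1.6  0.9  7.1] 0.013 [-0.42  0.57 -0.14  0.86 -0.   -0.72]
shift [ 2.66 -0.31 -4.89] |world [-0.0434  0.0983  0.1951]
turn [-1.000e-02  3.000e-02 -1.458e+01]
```

```bash
python3 -m inch '[[0,0,-0.2,0,0,0],[0,0,-0.5,0,0,0],[0,0,-0.8,0,0,0],[0,0,-0.9,0,0,0],[0,0,-0.9,0,0,0],[0,0,-0.8,0,0,-0.3],[0,0,-0.5,0,0,-0.6],[0,0,-0.3,0,0,-0.9],[0,0,0,0,0,-1],[0,0,0,0,0,-1],[0,0,0,0,0,-1],[0,0,0,0,0,-1],[0,0,0,0,0,-1],[0,0,0,0,0,-1],[0,0,0,0,0,-1],[0,0,0,0,0,-1],[0,0,0,0,0,-1],[0,0,0,0,0,-1],[0,0,0,0,0,-1],[0,0,0,0,0,-1]]' 0
python3 -m inch '[[0,0,0,0,0,-0.58],[0.1,0.2,0,0,0,-0.2],[0.2,0.45,0,0,0,0],[0.25,0.6,0,0,0,0],[0.25,0.6,0,0,0,0],[0.2,0.4,0,0,0,0],[0.1,0.2,0,0,0,0],[0,0,0,0,0,0]]' 0
python3 - <<'E'
from h import *
need(*pour(0,[.563,-.03,.215]))
g=grab_frame("top");np.savez("t8.npz",**g)
c=g["frame"][170:290,270:430];cv2.imwrite("pics/c7.png",cv2.resize(c,(800,600))[:,:,::-1])
E
```

```text
t: 21.65
ee_pos: [0.6047, -0.2727, 0.1948]
tcp_rot: [0.032, 0.999, -0.001, -0.001]
wrist_force: [-0.1, -0.2, -3.6]
gripper_width: 0.0128
t: 22.45
ee_pos: [0.5607, -0.1736, 0.195]
tcp_rot: [-0.0, 1.0, -0.001, -0.001]
wrist_force: [-0.1, -0.3, -4.1]
gripper_width: 0.0127
22.45 [ 0.5607 -0.1736  0.195 ] [[-1.0, -0.001, -0.001], [-0.001, 1.0, -0.001], [0.001, -0.001, -1.0]] [-0.1 -0.3 -4.1] 0.0127 [-0.3   0.29 -0.09  1.19 -0.   -1.87]
shift [-0.06 -0.04 -0.02] |world [ 0.0023 -0.0014  0.001 ]
turn [-0.01 -0.02  0.01]
```

View pics/c7.png

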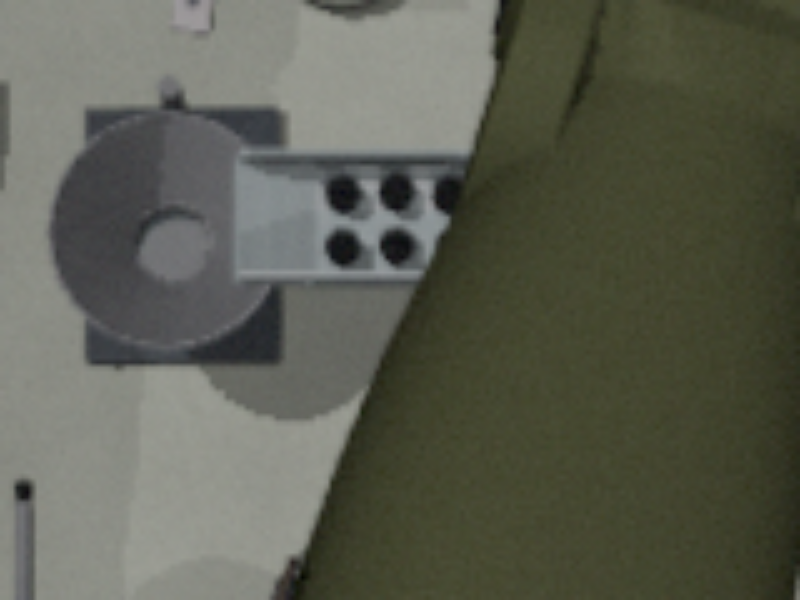

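```bash
python3 -m inch '[[0,-0.028,-0.318,1,0,0],[0,-0.028,-0.318,1,0,0],[0,-0.028,-0.318,1,0,0],[0,-0.028,-0.318,1,0,0],[0,0,0,0,0,0]]' 0
python3 - <<'E'
from h import *
need(*pour(20,[.563,-.024,.174]))
g=dict(np.load("t8.npz"));print(proj(g,[[.5607,-.03,.214],[.563,.007,.155],[.575,-.03,.214]]), "seen lip 318,213; funnel 303.5,216.5")
W=cloud(g);P=W[195:230,300:362].reshape(-1,3);P=P[(P[:,2]>.18)];print(rect(P[P[:,2]>.225]),rect(P))
E
```

```text
t: 23.0
ee_pos: [0.5627, -0.1708, 0.2462]
tcp_rot: [-0.001, 0.985, -0.174, 0.0]
wrist_force: [-0.1, 0.1, -3.2]
gripper_width: 0.0127
23.0 [ 0.5627 -0.1708  0.2462] [[-1.0, -0.002, 0.001], [-0.002, 0.939, -0.343], [-0.0, -0.343, -0.939]] [-0.1  0.1 -3.2] 0.0127 [-0.08  0.23 -0.1   1.21 -0.35 -1.66]
shift [-0.01  0.44  0.92] |world [ 0.0003  0.004  -0.0405]
turn [-0.02  0.01  0.03]
[[316.97931316 212.79843131]
 [302.95003679 215.24273969]
 [317.01747136 206.80085252]] seen lip 318,213; funnel 303.5,216.5
(array([526.9, -82.3]), array([100.1, 123.7]), 89.6) (array([527. , -81.7]), array([105.4, 123.8]), 89.4)
```

```bash
python3 -m inch '[[0,0.15,0.3,0,0,0],[0,0.15,0.32,0,0,0],[0,0.14,0.3,0,0,0],[0,-0.028,-0.318,1,0,0],[0,-0.028,-0.318,1,0,0],[0,-0.028,-0.318,1,0,0],[0,-0.014,-0.159,0.5,0,0],[0,0,0,0,0,0],[0,-0.014,-0.159,0.5,0,0],[0,0,0,0,0,0],[0,0,0,0,0,0]]' 0
python3 - <<'E'
from h import *
st()
g=grab_frame("scene");np.savez("s9.npz",**g);W=cloud(g)
print("wrist",sense()["wrist_force"])
f=g["frame"][195:300,290:400].max(-1);print((f<40).sum())
E
python3 -m inch '[[0,-0.014,-0.159,0.5,0,0],[0,0,0,0,0,0],[0,-0.014,-0.159,0.5,0,0],[0,0,0,0,0,0],[0,0,0,0,0,0],[0,0,0,0,0,0]]' 0
```

```text
t: 24.1
ee_pos: [0.5611, -0.1493, 0.2508]
tcp_rot: [0.0, 0.94, -0.342, -0.001]
wrist_force: [-0.5, -0.8, -2.5]
gripper_width: 0.0127
24.1 [ 0.5611 -0.1493  0.2508] [[-1.0, -0.001, -0.002], [0.001, 0.766, -0.642], [0.002, -0.642, -0.766]] [-0.5 -0.8 -2.5] 0.0127 [ 0.15  0.3  -0.15  1.25 -0.69 -1.38]
wrist [-0.27397318 -0.57489208 -2.69503407]
672
t: 24.75
ee_pos: [0.5615, -0.1416, 0.262]
tcp_rot: [0.0, 0.924, -0.383, -0.001]
wrist_force: [0.1, 0.5, -2.1]
gripper_width: 0.0129
```

```bash
python3 -m inch '[[0,-0.014,-0.159,0.5,0,0],[0,0,0,0,0,0],[0,0,0,0,0,0],[0,-0.014,-0.159,0.5,0,0],[0,0,0,0,0,0],[0,0,0,0,0,0],[0,-0.014,-0.159,0.5,0,0],[0,0,0,0,0,0],[0,0,0,0,0,0],[0,-0.014,-0.159,0.5,0,0],[0,0,0,0,0,0],[0,0,0,0,0,0],[0,0,0,0,0,0]]' 0
python3 - <<'E'
from h import *
need(*pour(55,[.563,-.024,.174]))
a=grab_frame("scene");np.savez("s10.npz",**a);b=grab_frame("top");np.savez("t10.npz",**b)
A=cv2.resize(a["frame"][180:300,290:400],(480,524));B=cv2.resize(b["frame"][185:245,275:325],(320,384))
B=cv2.copyMakeBorder(B,0,140,0,0,cv2.BORDER_CONSTANT)
cv2.imwrite("pics/c8.png",np.hstack([A,B])[:,:,::-1])
E
```

```text
t: 26.05
ee_pos: [0.5615, -0.1239, 0.2805]
tcp_rot: [0.0, 0.887, -0.462, -0.0]
wrist_force: [-0.4, -0.7, -2.1]
gripper_width: 0.0123
26.05 [ 0.5615 -0.1239  0.2805] [[-1.0, -0.0, -0.001], [0.0, 0.574, -0.819], [0.001, -0.819, -0.574]] [-0.4 -0.7 -2.1] 0.0123 [ 0.3   0.43 -0.08  1.46 -0.9  -1.08]
shift [-0.04 -0.01 -0.04] |world [0.0015 0.0011 0.0014]
turn [-0.   -0.01  0.  ]
```

View pics/c8.png

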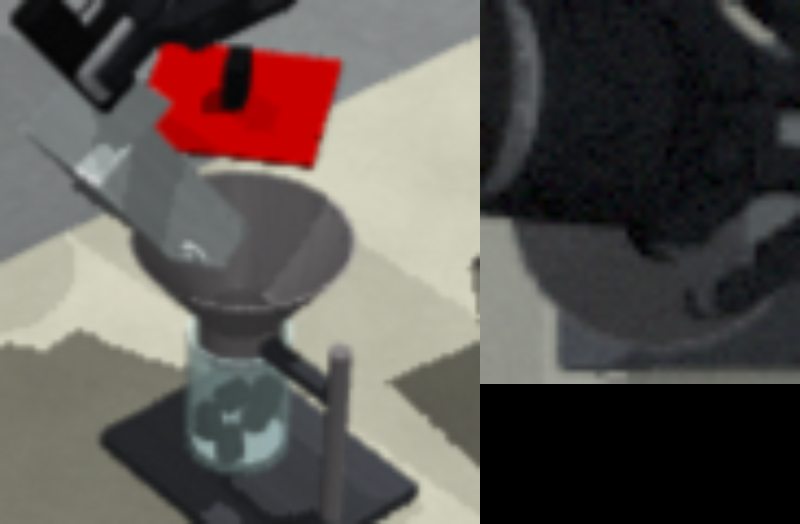

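The scene crop shows a cluster of stoppers, possibly 4–6, in the jar around (235,415). I'll tip further and shake so the scoop empties.

```bash
python3 -m inch '[[0,-0.014,-0.159,0.5,0,0],[0,-0.014,-0.159,0.5,0,0],[0,0,0,0,0,0],[0,-0.028,-0.318,1,0,0],[0,0,0,0,0,0],[0,-0.028,-0.318,1,0,0],[0,0,0,0,0,0],[0.12,0,0,0,0,0],[-0.24,0,0,0,0,0],[0.24,0,0,0,0,0],[-0.12,0,0,0,0,0],[0,0,0,0,0,0],[0,0,0,0,0,0],[0,0,0,0,0,0],[0,0,0,0,0,0]]' 0
python3 -m inch '[[0,-0.3,-0.3,0,0,0],[0,-0.5,-0.4,0,0,0],[0,-0.6,-0.4,-1,0,0],[0,-0.4,0.3,-1,0,0],[0,-0.3,0.3,-1,0,0],[0,-0.3,0.3,-1,0,0],[0,-0.3,0.3,-1,0,0],[0,-0.3,0.3,-1,0,0],[0,-0.3,0.3,-1,0,0],[0,-0.3,0.3,-1,0,0],[0,-0.3,0.3,-1,0,0],[0,-0.3,0.3,-1,0,0],[0,-0.3,0.3,-1,0,0],[0,-0.3,0.3,-1,0,0],[0,-0.3,0.3,-1,0,0],[0,-0.3,0.3,-1,0,0],[0,0,0,0,0,0],[0,0,0,0,0,0]]' 0
python3 - <<'E'
from h import *
st()
a=grab_frame("scene");np.savez("s11.npz",**a);b=grab_frame("top");np.savez("t11.npz",**b)
# tell what lies in the funnel/jar: dark pixels near axis, and in the scoop
for n,g in(("scene",a),("top",b)):
    W=cloud(g);f=g["frame"].max(-1);d=np.hypot(W[...,0]-.563,W[...,1]-.007)
    m=(d<.062)&(f<45);print(n,"dark pts near funnel",m.sum(),W[m].round(3)[::8].tolist()[:20])
    print(proj(g,[[.563,.007,.155],[.563,.007,.03]]))
E
```

```text
t: 27.65
ee_pos: [0.5615, -0.0921, 0.302]
tcp_rot: [-0.0, 0.819, -0.574, -0.001]
wrist_force: [-0.1, -0.5, -2.8]
gripper_width: 0.0129
t: 29.45
ee_pos: [0.5606, -0.2783, 0.3361]
tcp_rot: [0.001, 1.0, -0.001, -0.002]
wrist_force: [0.1, 0.7, -2.0]
gripper_width: 0.0128
29.45 [ 0.5606 -0.2783  0.3361] [[-1.0, 0.002, -0.004], [0.002, 1.0, -0.001], [0.004, -0.001, -1.0]] [ 0.1  0.7 -2. ] 0.0128 [-0.46  0.36  0.32  1.54 -0.   -2.03]
scene dark pts near funnel 422 [[0.578, -0.037, 0.142], [0.594, 0.004, 0.105], [0.602, 0.006, 0.106], [0.602, 0.012, 0.1], [0.597, 0.005, 0.094], [0.615, 0.001, 0.102], [0.518, 0.003, 0.016], [0.521, -0.005, 0.016], [0.523, -0.007, 0.015], [0.519, -0.013, 0.012], [0.518, -0.025, 0.014], [0.531, -0.01, 0.016], [0.525, -0.021, 0.015], [0.521, -0.034, 0.015], [0.533, -0.018, 0.015], [0.527, -0.029, 0.013], [0.537, -0.012, 0.011], [0.537, -0.028, 0.017], [0.528, -0.036, 0.012], [0.542, -0.022, 0.013]]
[[345.0369619  234.78190201]
 [343.85432548 275.61386523]]
top dark pts near funnel 130 [[0.588, 0.009, 0.042], [0.581, 0.022, 0.052], [0.582, 0.0, 0.045], [0.578, 0.008, 0.049], [0.575, 0.014, 0.05], [0.566, 0.026, 0.102], [0.573, 0.008, 0.047], [0.569, 0.022, 0.054], [0.574, 0.002, 0.017], [0.567, 0.016, 0.055], [0.565, 0.025, 0.046], [0.563, 0.025, 0.042], [0.561, 0.02, 0.035], [0.544, 0.013, 0.104], [0.527, -0.04, 0.014], [0.516, -0.007, 0.01], [0.51, -0.018, 0.011]]
[[302.95003679 215.24273969]
 [305.858896   221.4637289 ]]
```

```bash
python3 - <<'E'
from h import *
a=dict(np.load("s11.npz"));b=dict(np.load("t11.npz"))
print(proj(a,[[.56,-.211,.35]]),proj(b,[[.56,-.211,.35]]))
def cr(g,u,v,w,h,W,H): return cv2.resize(g["frame"][v-h//2:v+h//2,u-w//2:u+w//2],(W,H),interpolation=cv2.INTER_CUBIC)
us,vs=proj(a,[[.56,-.19,.35]])[0].astype(int);ut,vt=proj(b,[[.56,-.19,.35]])[0].astype(int)
top=np.hstack([cr(a,344,255,80,60,400,300),cr(b,304,217,60,45,400,300)])
bot=np.hstack([cr(a,us,vs,120,90,400,300),cr(b,ut,vt,100,75,400,300)])
cv2.imwrite("pics/c9.png",np.vstack([top,bot])[:,:,::-1])
E
```

```text
[[259.44902935 196.81234029]] [[402.78045473 203.86550735]]
```

View pics/c9.png

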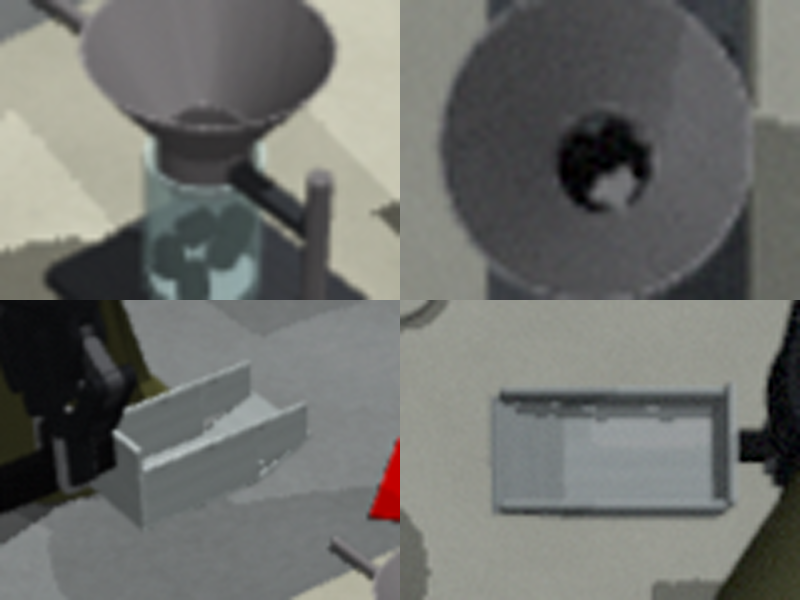

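The last picture shows an empty scoop, a clear funnel and stem, and the stoppers in the jar. I'll set the scoop straight down on the free table below it.

```bash
python3 -m inch '[[0,0,0.4,0,0,0],[0,0,0.8,0,0,0],[0,0,0.9,0,0,0],[0,0,0.9,0,0,0],[0,0,0.9,0,0,0],[0,0,0.9,0,0,0],[0,0,0.9,0,0,0],[0,0,0.9,0,0,0],[0,0,0.8,0,0,0],[0,0,0.4,0,0,0],[0,0,0.2,0,0,0],[0,0,0,0,0,0],[0,0,0,0,0,0]]' 0
python3 -c "
from h import *
need([.56,-.278,.003],down(180))"
```

```text
t: 30.85
ee_pos: [0.5622, -0.2776, 0.0187]
tcp_rot: [-0.0, 1.0, -0.001, 0.0]
wrist_force: [-0.2, -1.1, -2.6]
gripper_width: 0.0131
30.85 [ 0.5622 -0.2776  0.0187] [[-1.0, -0.001, 0.0], [-0.001, 1.0, -0.002], [-0.0, -0.002, -1.0]] [-0.2 -1.1 -2.6] 0.0131 [-0.46  0.49 -0.23  0.86 -0.   -2.03]
shift [ 0.06 -0.01  0.39] |world [-0.0022 -0.0004 -0.0157]
turn [-0.03  0.01  0.01]
```

```bash
python3 -m inch '[[0,0,0.15,0,0,0],[0,0,0.12,0,0,0],[0,0,0.06,0,0,0],[0,0,0,0,0,0]]' 0
python3 -m inch '[[0,0,0.06,0,0,0],[0,0,0,0,0,0]]' 0
```

```text
t: 31.25
ee_pos: [0.5606, -0.2776, 0.0036]
tcp_rot: [0.0, 1.0, -0.0, -0.001]
wrist_force: [-0.1, -0.5, -3.1]
gripper_width: 0.0127
t: 31.45
ee_pos: [0.561, -0.2778, 0.0014]
tcp_rot: [0.0, 1.0, -0.001, -0.001]
wrist_force: [0.8, 0.6, -3.3]
gripper_width: 0.0129
```

```bash
python3 -m inch '[[0,0,0.05,0,0,0],[0,0,0,0,0,0]]' 0
python3 -m inch '[[0,0,0.05,0,0,0],[0,0,0,0,0,0]]' 0
```

```text
t: 31.65
ee_pos: [0.5612, -0.278, 0.0009]
tcp_rot: [0.0, 1.0, -0.001, -0.0]
wrist_force: [-3.1, 0.2, 6.7]
gripper_width: 0.013
t: 31.85
ee_pos: [0.5614, -0.2788, 0.0003]
tcp_rot: [0.0, 1.0, -0.002, -0.0]
wrist_force: [-7.2, -0.4, 15.6]
gripper_width: 0.0127
```

Contact. I'll release, lift, clear the arm and check.

```bash
python3 -m inch '[[0,0,-0.04,0,0,0],[0,0,0,0,0,0]]' 0
python3 -m inch '[[0,0,0,0,0,0],[0,0,0,0,0,0],[0,0,0,0,0,0],[0,0,-0.4,0,0,0],[0,0,-0.8,0,0,0],[0,0,-0.9,0,0,0],[0,0,-0.9,0,0,0],[0,-0.3,-0.9,0,0,0],[0,-1,-0.3,0,0,0],[0,-1,0,0,0,0],[0,-1,0,0,0,0],[0,-1,0,0,0,0],[0,0,0,0,0,0],[0,0,0,0,0,0]]' 0.5
python3 - <<'E'
from h import *
st()
g0=dict(np.load("top0.npz"));g=grab_frame("top");a=grab_frame("scene");np.savez("tf.npz",**g);np.savez("sf.npz",**a)
W=cloud(g);f=g["frame"].astype(int)
V=W[180:260,340:460].reshape(-1,3);m=(V[:,2]>.012)&(V[:,2]<.07)&(V[:,0]>.48)&(V[:,0]<.63)&(V[:,1]<-.1)&(V[:,1]>-.36);print("scoop",rect(V[m]),V[m][:,2].max())
D=W-np.array([.603,.264,0]);aa=D@n;b=D@ty
print("cover",[(round(x*1000),int(1000*np.nanmedian(W[...,2][k]))) for x in np.arange(.005,.09,.01) for k in[(b>-.04)&(b<-.01)&(abs(aa-x)<.005)] if k.sum()>2])
# changed blobs, depth based, vs start
W0=cloud(g0);ch=(np.abs(W[...,2]-W0[...,2])>.006).astype(np.uint8);ch=cv2.morphologyEx(ch,cv2.MORPH_OPEN,np.ones((3,3)))
N,L,S,C=cv2.connectedComponentsWithStats(ch)
for i in range(1,N):
    if S[i,4]>12: k=L==i;print(S[i].tolist(),np.nanmedian(W[k],0).round(3),"was z",np.nanmedian(W0[k][:,2]).round(3))
# stem view: depth of things on the axis
d=np.hypot(W[...,0]-.563,W[...,1]-.007);k=(d<.03)&(f.max(-1)<45);print("dark in stem z:",np.sort(W[k][:,2]).round(3)[::6])
E
```

```text
t: 32.05
ee_pos: [0.5615, -0.2785, 0.0005]
tcp_rot: [0.0, 1.0, -0.001, -0.0]
wrist_force: [-3.1, -1.8, 9.3]
gripper_width: 0.0131
t: 33.45
ee_pos: [0.5607, -0.4501, 0.1663]
tcp_rot: [0.001, 1.0, 0.0, -0.001]
wrist_force: [0.3, 0.6, 0.4]
gripper_width: 0.0431
33.45 [ 0.5607 -0.4501  0.1663] [[-1.0, 0.002, -0.002], [0.002, 1.0, 0.0], [0.002, 0.0, -1.0]] [0.3 0.6 0.4] 0.0431 [-0.68  0.56  0.25  1.26 -0.   -2.24]
scoop (array([ 561. , -233.7]), array([ 60.9, 199.3]), 1.7) 0.06012280628540512
cover [(5, 95), (15, 82), (25, 70), (35, 58), (45, 46), (55, 34), (65, 22), (75, 9), (85, 0)]
[216, 117, 424, 363, 61459] [ 0.318 -0.224  0.742] was z 0.001
[382, 156, 28, 23, 331] [ 0.73  -0.25   0.001] was z 0.017
[387, 174, 29, 51, 596] [ 0.641 -0.269  0.001] was z 0.024
[271, 182, 65, 67, 2145] [0.573 0.01  0.12 ] was z 0.16
[177, 201, 51, 36, 1374] [0.568 0.285 0.064] was z 0.001
[357, 212, 11, 23, 196] [ 0.558 -0.146  0.015] was z 0.0
[417, 219, 15, 6, 87] [ 0.562 -0.314  0.053] was z 0.001
[398, 226, 4, 7, 24] [ 0.541 -0.249  0.039] was z 0.0
[371, 231, 7, 4, 22] [ 0.532 -0.182  0.037] was z -0.0
[379, 232, 12, 3, 36] [ 0.531 -0.21   0.036] was z -0.0
[0, 356, 77, 53, 2334] [ 0.098  0.807 -0.001] was z 0.382
[0, 451, 49, 29, 734] [-0.15  0.83 -0.  ] was z 0.73
dark in stem z: [0.011 0.032 0.033 0.036 0.038 0.039 0.042 0.043 0.044 0.046 0.047 0.048
 0.049 0.052 0.054 0.056 0.057 0.081 0.101]
```

```bash
python3 -c "
from rig import *
print(sign_off())"
```

```text
the job is handed in; nothing more can be done
None
```

The job is done and handed in, with the robot's clock at about 33.5 s of the 64 s allowed.

- **Cover:** It leans against the carton's robot-facing face with the grip side out, about 51° to the table. Its depth profile was the same at the end as right after I released it.
- **Stoppers:** None are left in the scoop or funnel, and none are on the visible table. The dark pile in the jar reaches about 57 mm, which fits six stoppers in two layers. I could not count all six one by one through the glass. Nothing jammed, so no nudging was needed.
- **Scoop:** It stands empty and upright on the table at about x 0.56, y -0.21. A comparison with the starting depth image, away from the areas the arm hid, showed no other object moved.

**What disagreed or failed:**
- **Tool point:** The true fingertips sit about 31 mm short of the reported tool point. My first grasp therefore closed on air above the grip, and I corrected for this afterwards.
- **Steeper lean:** Joint 3's limit ruled out a steeper placement. I tried pushing the cover steeper while still holding it; the wrist force reached about 75 N (limit 120 N), so I backed off and left it at this angle.

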